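Put the stray marker away and shut the station drawer

ROBOT

A 6-joint arm with a two-finger parallel gripper is mounted at the origin on a cart in front of the work surface, level with it; the furniture and walls round the work are solid. World frame = base frame: x ahead of the robot, y to its left, z up, the work surface at z = 0. Lengths are in m, angles in degrees, forces in N, time in s.
With the tool pointing down it reaches from about 0.3 to 0.75 m from the base axis. Payload 8.5 kg.
Tool frame: the origin (TCP) lies at the very end of the fingers, on their centre line; the grasp point (between the pads) lies 19 mm behind it; z points along the fingers, y is the line along which they close (so a half turn about z gives the same grasp; the last joint's range is limited). The gripper opens to 85 mm and grips with 20 to 120 N. Pads are 22 mm wide; open, the fingers measure 114 mm over their backs; the gripper's body (76 mm by 85 mm) begins 54 mm behind the grasp point. The pads swing forward as they close: fully open they stand 13 mm farther back than shut.
Start: joints at [51.893, 21.807, 74.336, -0, 83.858, -12.336], TCP at [0.239, 0.495, 0.231] pointing down, gripper open.
Joint ranges: [-178.18, 178.18], [-50.72, 133.34], [12.68, 142.11], [-81.47, 261.47], [9.98, 163.14], [-165.26, 165.26]. Speed limits (degrees/s): [136.94, 136.94, 180, 180, 180, 180].

INTERFACE

Orientations are given as a 3x3 rotation matrix whose columns are the frame's x, y, z axes.
In Python, from rig import observe, cams, ticket gives the robot as it stands.
- The arm moves only by the tool move_arm, never from a script. Its arguments are lists of equal length, an entry for each row: "jaw": the finger opening in cm, from 0 to 8.54; "dp": the shift along the tool's x, y, z in cm, a list of three; "turn": the turn, a rotation vector about the tool's x, y, z in rad, a list of three. In form: {"jaw": [jaw, ...], "dp": [[tx, ty, tz], ...], "turn": [[wx, wy, wz], ...]}. A call has 1 to 12 rows; each row shifts and turns the commanded pose from where the row before left it, along the tool's axes as they then stand; what a row does not reach is not made up. A row lasts 1/12 s, in which the tool goes at most 41.7 mm and 7.16 degrees, less where a joint would pass 70% of its speed; a pose out of reach is approached as far as the arm can. A call is refused whole if a number of a shift passes 4.17 or a number of a turn 0.125, either way. A call with a gripper value outside its range is refused whole. The fingers move at their own pace and stop on an object; "force" is the grip in N (left out, the last holds). Time passes only in rows, so rows that do not move let the fingers close. It gives the time, the measured TCP pose, the force, the opening and the grip force at its end, in the units of the state.
- observe(): the state, without advancing time (a new reading comes with each control period).
- cams.get_image(name): name is "side" or "top" or "wrist"; returns (picture, depth): 480x640x3 uint8, red, green, blue; 480x640 float32, m along the optical axis (not along the pixel's ray), 0 where there is no reading.
- cams.calibration(name): a dict with "vertical_fov" (degrees; the focal length in pixels is half the picture's height over the tangent of half this angle, whatever the lens; pixels are square), "cx", "cy" (the principal point, pixels), "view" (4x4, takes a point from world to camera coordinates); the wrist camera has in their place "tool_from_camera" (4x4, takes a point from camera to tool coordinates, whose origin is the TCP and whose axes are the flange's). Camera axes: x right, y up, looking along -z (the intrinsics and any distortion apply to the point x, -y, -z); pixel columns grow to the right and rows downward; lengths in m; the calibration is good to about 2 mm. A picture is of the moment at which its call begins: read the wrist's pose just before it. calibration takes no time and is no camera call.
- ticket.close_job(): hands the job in; it is judged then, once.
Trained networks look in the newest picture that a camera, given by its name, has taken for a name from the list of things; names that differ only in an ending like _2 or _b are one class to them, and where a whole thing is asked for, a point or a joint stands for the part that bears it (a point fixed in the world has none). Each returns a list of dicts, best first, with "p" (0 to 1); they miss things now and then, are a little off and sometimes report something else, mostly with a low value. They report only what shows in the picture. A call takes as long as a camera call.
- cams.spot_in(camera, query): "box" ([centre column, centre row, width, height] as shares, 0 to 1, of the picture: columns of its width, rows of its height, round what is visible of it).
- cams.outline_of(camera, query): "mask" (480x640 bool, what is visible of it) and "box" ([centre column, centre row, width, height] as shares, 0 to 1, of the picture: columns of its width, rows of its height, round what is visible of it).
- cams.mark_of(camera, query): "location" ([column, row] as shares, 0 to 1, of the picture: columns of its width, rows of its height: a listed point, or the origin of a listed thing).
The state is a dict: "time_s": time; "q": joint angles; "qvel": joint speeds; "joint_efforts": joint torques, N m; "position": TCP position; "tool_rot": TCP orientation; "ft_force": force on the tool from outside, world axes, zero at the start; "wrist_torque": the same for the moment, N m; "grip_width": finger opening in m; "gripper_force": force on a finger pad.
Only numpy, scipy, OpenCV 4.12 (cv2) and the standard library are available. Lean on these libraries where they do the work, as an engineer would, in place of code of your own. Each camera call takes 0.05 s, during which the arm holds its last target. There are 200 camera calls.

TASK

The stainless station drawer between the hobs has been left open and one of its two felt markers is lying on the worktop. Lay the stray marker in the compartment that already holds the other marker, not in with the probe thermometer, then push the drawer fully home so that it seats in its catch. Leave the other things on the worktop where they are.

Things in the scene. Friction and masses are not known exactly. Their poses are not given: they have to be found in the camera images.
- unit_front (a point): Low stainless drawer unit, fixed on the worktop between the two hobs: 240 deep (its x) x 150 wide (its y) x 84 high. This point: middle of its front edge at worktop height; its z is up, its x points into the unit; the drawer slides out along -x, towards the robot.
- drawer (a joint): How far the drawer stands open along the unit's -x, in m: 0 = home, its front against the carcass; up to 0.19. Plain friction runners. A sprung double-roller catch at the back begins to resist about 14 mm before home (needs some 10 N), is passed at about 6 mm and then draws the drawer in and holds it.
- face (a point): Centre of the outer face of the drawer front, 45 above the worktop (moves with the drawer; x axis points into the unit, z up): a flat steel panel 148 wide, 68 high, 6 thick. Along its top edge a folded lip pull, 120 wide, stands 15 proud towards the robot, from 68 to 78 above the worktop; the panel is free below it.
- bay_left (a point): Centre of the inner floor of the drawer's left compartment (as the robot sees it), 17 above the worktop; moves with the drawer, axes as the unit's. Each compartment is 215 long (x) x 61 wide (y). Above its floor: outer and rear walls 30 high, dividing wall 23, all 2 thick; drawer front 62, 6 thick. Open at the top, save the rear part still under the carcass.
- bay_right (a point): The same point of the right compartment.
- marker_out: The stray felt marker on the worktop: a round pen 135 long (its y axis) x 17 wide x 16 high. Origin: underside of its middle.
- marker_in: The other, identical felt marker, loose in one of the compartments (left or right varies), lying along the drawer near the outer wall. Origin: underside of its middle; long axis y.
- probe_in: Probe thermometer, loose in the other compartment, lying along the drawer: a flat handle 60 x 22 x 16 at its -x end with a thin steel spike, 173 in all. Origin: middle of its length, underside.
- ramekin_b: Small steel ramekin on the worktop, 77 across, 40 high; not part of the job.
- tape_roll: Roll of tape lying flat on the worktop, 100 across, 25 high; not part of the job.
- spoon_a: Steel tasting spoon on the worktop, 211 long, 42 wide, 14 high; not part of the job.

How it is judged:
By the outcome, as a careful person would: the job done as asked, in the order asked, and still so for the second after the job is handed in, with the robot touching nothing.
It also fails if it takes over 51 s, if anything falls off the work surface, if the arm or the gripper's body presses on something with over 40 N, if the wrist force passes 120 N, or if a joint passes its speed limit or range.

## Working session

There is one attempt and no reset: what is moved stays moved. The work goes in short steps, Python scripts to look and compute and a tool call to move; the robot and the scene stay as the last step left them, time stands still between calls to the robot, and variables do not carry over. Pictures are saved under pics/ and viewed, at most 10 in all, crops included, and the job is handed in when it is done.

Besides the shell and the picture viewer there is one more tool, called after "Request:" as name(argument=value, ...), one argument or row to a line, values as JSON. move_arm: Moves the arm, as the interface text tells. Its arguments: {"type":"object","properties":{"jaw":{"type":"array","items":{"type":"number"}},"dp":{"type":"array","items":{"type":"array","items":{"type":"number"}}},"turn":{"type":"array","items":{"type":"array","items":{"type":"number"}}},"force":{"type":"number"}},"required":["jaw","dp","turn"]}

```bash
mkdir -p pics
cat > h.py <<'E'
import numpy as np, cv2
from rig import observe, cams, ticket
def K(name):
    c=cams.calibration(name); f=240/np.tan(np.radians(c["vertical_fov"])/2); return c,f
def pose():
    s=observe(); T=np.eye(4); T[:3,:3]=np.array(s["tool_rot"]); T[:3,3]=s["position"]; return s,T
def c2w(name,T=None):
    c,f=K(name)
    return T@np.array(c["tool_from_camera"]) if name=="wrist" else np.linalg.inv(np.array(c["view"]))
def pts(name,uv,d,T=None):
    c,f=K(name); uv=np.atleast_2d(uv).astype(float); d=np.asarray(d,float).reshape(-1)
    P=np.c_[(uv[:,0]-c["cx"])/f*d,-(uv[:,1]-c["cy"])/f*d,-d,np.ones(len(uv))]
    return (c2w(name,T)@P.T).T[:,:3]
def onplane(name,uv,z,T=None):
    M=c2w(name,T); p=pts(name,uv,np.ones(len(np.atleast_2d(uv))),T); o=M[:3,3]; r=p-o
    return o+r*((z-o[2])/r[:,2])[:,None]
def save(img,fn): cv2.imwrite(fn,img[...,::-1])
E
python3 - <<'E'
from h import *
np.set_printoptions(precision=4,suppress=True)
s,T=pose(); print(s["time_s"],T)
for n in ["top","side"]:
    im,d=cams.get_image(n); save(im,f"pics/{n}0.png"); np.save(f"/tmp/{n}.npy",d)
    c=cams.calibration(n); print(n,{k:v for k,v in c.items() if k!="view"},c2w(n)[:3,3])
for q in ["marker_out","marker_in","probe_in","drawer","ramekin_b","tape_roll","spoon_a"]:
    d=np.load("/tmp/top.npy")
    for r in cams.outline_of("top",q)[:3]:
        ys,xs=np.nonzero(r["mask"]); 
        if len(xs)<5: continue
        dd=d[ys,xs]; ok=dd>0; P=pts("top",np.c_[xs,ys][ok],dd[ok])
        w=np.linalg.eigh(np.cov(P[:,:2].T))
        print(q,round(r["p"],2),len(xs),np.median(P,0),P.min(0),P.max(0),"ax",w[1][:,1],(np.array(r["box"])*[640,480,640,480]).round())
for q in ["unit_front","face","bay_left","bay_right"]:
    for r in cams.mark_of("top",q)[:1]:
        print(q,r["p"],np.array(r["location"])*[640,480],[onplane("top",[np.array(r["location"])*[640,480]],z)[0] for z in ([0] if q=="unit_front" else [.045] if q=="face" else [.017])])
print(observe()["time_s"])
E
```

```text
0.0 [[-0.9005  0.4348 -0.0009  0.239 ]
 [ 0.4348  0.9005 -0.0011  0.4951]
 [ 0.0003 -0.0014 -1.      0.2307]
 [ 0.      0.      0.      1.    ]]
top {'vertical_fov': 49.6659091349705, 'cx': 316.82809728591667, 'cy': 233.70066039279408} [0.1953 0.0534 1.4587]
side {'vertical_fov': 48.7838078043922, 'cx': 322.1924874545294, 'cy': 236.51398106956103} [-0.0676 -1.26    0.7249]
marker_out 0.82 268 [ 0.4574 -0.2657  0.0137] [ 0.4092 -0.3187 -0.0081] [ 0.5059 -0.2149  0.0264] ax [0.6791 0.7341] [396. 261.  41.  20.]
marker_out 0.6 2914 [0.548  0.2909 0.019 ] [0.4362 0.217  0.0065] [0.6493 0.3625 0.088 ] ax [-0.9993  0.0365] [198. 285.  64.  80.]
marker_in 0.68 230 [0.5583 0.3358 0.0312] [0.4944 0.3278 0.0086] [0.6197 0.3485 0.039 ] ax [-0.999  -0.0455] [183. 283.  15.  43.]
probe_in 0.53 193 [0.5133 0.2432 0.0316] [0.482  0.2311 0.0105] [0.6453 0.2576 0.0404] ax [-0.9995 -0.0307] [215. 275.  21.  52.]
drawer 0.56 2903 [0.5451 0.2911 0.019 ] [ 0.4362  0.216  -0.0025] [0.6491 0.3685 0.088 ] ax [-0.9998  0.0211] [199. 282.  64.  82.]
ramekin_b 0.79 710 [0.4316 0.4894 0.0062] [ 0.3898  0.4438 -0.0065] [0.4661 0.5362 0.0492] ax [0.311  0.9504] [138. 343.  28.  31.]
tape_roll 0.93 577 [ 0.4565 -0.599   0.0228] [ 0.4098 -0.6482 -0.0033] [ 0.5067 -0.5469  0.0356] ax [-0.2543  0.9671] [508. 229.  33.  33.]
spoon_a 0.57 426 [ 0.4176 -0.0728  0.0058] [ 0.3986 -0.1216 -0.0068] [0.4384 0.0852 0.023 ] ax [-0.0191  0.9998] [316. 295.  69.  28.]
spoon_a 0.21 7762 [0.6599 0.2922 0.0807] [ 0.4361  0.2161 -0.0069] [0.8658 0.3923 0.0945] ax [-1.      0.0032] [187. 248.  89. 153.]
unit_front 0.77 [191.872 259.2  ] [array([0.6239, 0.2984, 0.    ])]
face 0.81 [205.12  311.616] [array([0.4576, 0.2869, 0.045 ])]
bay_left 0.96 [188.416 280.08 ] [array([0.5624, 0.3175, 0.017 ])]
bay_right 0.6 [204.992 273.504] [array([0.5681, 0.2686, 0.017 ])]
0.65
```

```bash
python3 -c "
import cv2
a=cv2.imread('pics/top0.png')[180:380,100:420]; cv2.imwrite('pics/top0c.png',cv2.resize(a,(800,500)))"
```

```text
(no output)
```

View pics/top0c.png

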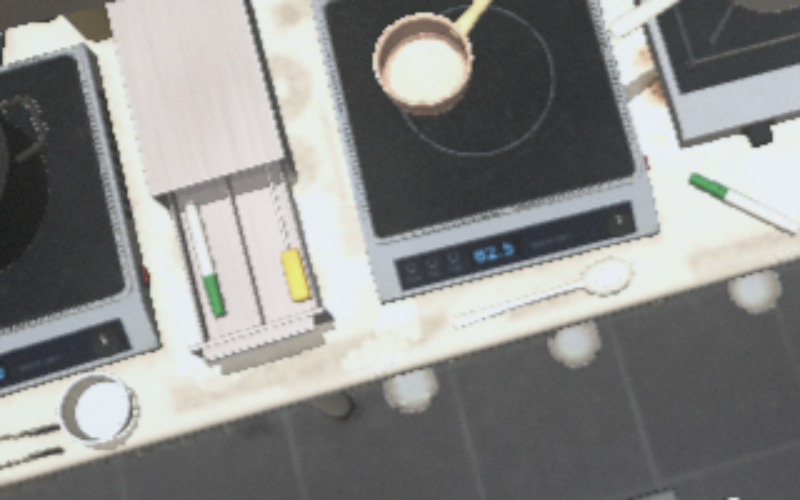

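View pics/side0.png

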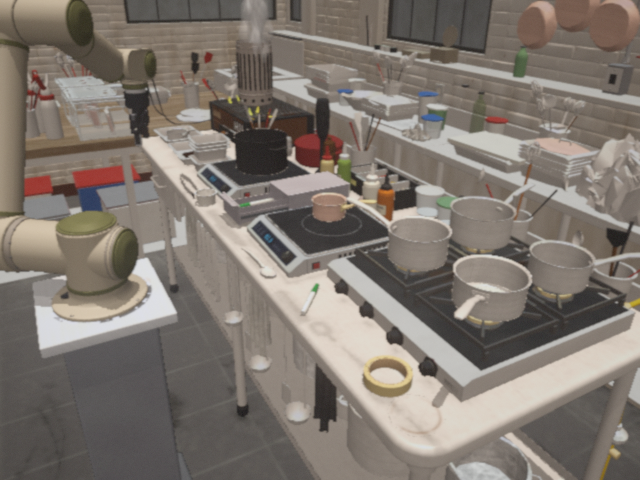

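```bash
cat >> h.py <<'E'
from scipy.spatial.transform import Rotation as Ro
def down(yang):
    a=np.radians(yang); y=np.array([np.cos(a),np.sin(a),0]); z=np.array([0,0,-1.]); return np.c_[np.cross(y,z),y,z]
def plan(p,yang,step=4.0,T=None,zlast=None):
    if T is None: _,T=pose()
    R=T[:3,:3]; Rt=down(yang); p=np.array(p,float); rv=Ro.from_matrix(R.T@Rt).as_rotvec()
    D=(p-T[:3,3])*100; n=int(max(1,np.ceil(np.linalg.norm(D)/step),np.ceil(np.linalg.norm(rv)/.12)))
    dps=[];turn=np.round(rv/n,3); pc=T[:3,3]*100
    for k in range(n):
        dp=np.round(R.T@((T[:3,3]*100+D*(k+1)/n)-pc),2); pc=pc+R@dp; dps.append(dp.tolist()); R=R@Ro.from_rotvec(turn).as_matrix()
    print(n,"rows dp",dps,"turn",turn.tolist())
    Tn=np.eye(4);Tn[:3,:3]=R;Tn[:3,3]=pc/100; return Tn
E
python3 -c "
from h import *
plan([.4574,-.2657,.15],-43)"
```

```text
20 rows dp [[-2.64, -2.95, 0.41], [-2.9, -2.69, 0.4], [-3.14, -2.41, 0.41], [-3.36, -2.1, 0.41], [-3.53, -1.78, 0.4], [-3.69, -1.44, 0.41], [-3.81, -1.08, 0.41], [-3.89, -0.72, 0.4], [-3.94, -0.36, 0.41], [-3.96, 0.02, 0.41], [-3.94, 0.39, 0.4], [-3.89, 0.76, 0.41], [-3.79, 1.11, 0.41], [-3.68, 1.47, 0.4], [-3.52, 1.81, 0.41], [-3.33, 2.13, 0.41], [-3.13, 2.44, 0.4], [-2.87, 2.71, 0.41], [-2.62, 2.98, 0.41], [-2.32, 3.2, 0.4]] turn [-0.0, 0.0, 0.094]
```

Request:
move_arm(
  jaw=[8.5,8.5,8.5,8.5,8.5,8.5,8.5,8.5,8.5,8.5],
  dp=[
    [-2.64,-2.95,0.41],
    [-2.9,-2.69,0.4],
    [-3.14,-2.41,0.41],
    [-3.36,-2.1,0.41],
    [-3.53,-1.78,0.4],
    [-3.69,-1.44,0.41],
    [-3.81,-1.08,0.41],
    [-3.89,-0.72,0.4],
    [-3.94,-0.36,0.41],
    [-3.96,0.02,0.41],
  ],
  turn=[
    [0,0,0.094],
    [0,0,0.094],
    [0,0,0.094],
    [0,0,0.094],
    [0,0,0.094],
    [0,0,0.094],
    [0,0,0.094],
    [0,0,0.094],
    [0,0,0.094],
    [0,0,0.094],
  ],
)

```text
time_s: 1.48
position: [0.3483, 0.113, 0.1907]
tool_rot: [[-0.176, 0.984, 0.001], [0.984, 0.176, 0.0], [-0.0, 0.001, -1.0]]
ft_force: [0.9, 0.3, -0.0]
grip_width: 0.0852
gripper_force: 0.0
```

Request:
move_arm(
  jaw=[5,5,5,5,5,5,5,5,5,5,5,5],
  dp=[
    [-3.94,0.39,0.4],
    [-3.89,0.76,0.41],
    [-3.79,1.11,0.41],
    [-3.68,1.47,0.4],
    [-3.52,1.81,0.41],
    [-3.33,2.13,0.41],
    [-3.13,2.44,0.4],
    [-2.87,2.71,0.41],
    [-2.62,2.98,0.41],
    [-2.32,3.2,0.4],
    [0,0,0],
    [0,0,0],
  ],
  turn=[
    [0,0,0.094],
    [0,0,0.094],
    [0,0,0.094],
    [0,0,0.094],
    [0,0,0.094],
    [0,0,0.094],
    [0,0,0.094],
    [0,0,0.094],
    [0,0,0.094],
    [0,0,0.094],
    [0,0,0],
    [0,0,0],
  ],
)

```text
time_s: 2.48
position: [0.4573, -0.2672, 0.1493]
tool_rot: [[0.69, 0.724, -0.001], [0.724, -0.69, 0.001], [0.0, -0.001, -1.0]]
ft_force: [-0.2, 0.3, -0.8]
grip_width: 0.0501
gripper_force: 0.0
```

Run:
```python
from h import *
np.set_printoptions(precision=4,suppress=True)
s,T=pose(); im,d=cams.get_image("wrist"); save(im,"pics/w1.png")
for r in cams.outline_of("wrist","marker_out")[:2]:
    ys,xs=np.nonzero(r["mask"]); dd=d[ys,xs]; ok=dd>0; P=pts("wrist",np.c_[xs,ys][ok],dd[ok],T)
    c,(w,h),a=rect=cv2.minAreaRect((P[:,:2]*1000).astype(np.float32))
    print(r["p"],len(xs),np.median(P,0),rect,np.percentile(P[:,2],[2,98]),np.linalg.eigh(np.cov(P[:,:2].T))[1][:,1])
```

```text
0.72 2997 [ 0.4614 -0.2594  0.0134] ((455.69708251953125, -264.50360107421875), (134.4101104736328, 17.067035675048828), 46.7818717956543) [-0.0005  0.0157] [0.6848 0.7287]
```

View pics/w1.png

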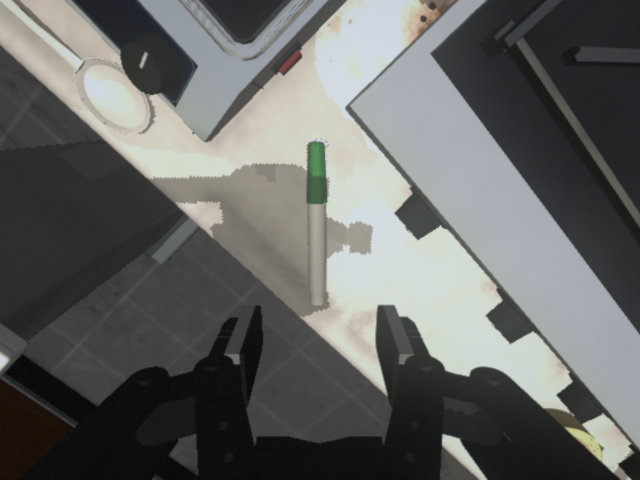

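```bash
python3 -c "
from h import *
T=plan([.4555,-.2647,.03],-43.2); plan([.4555,-.2647,.002],-43.2,1.5,T=T)"
```

```text
3 rows dp [[-0.03, -0.04, 4.0], [-0.03, -0.05, 4.0], [-0.02, -0.04, 3.99]] turn [-0.0, -0.0, -0.001]
2 rows dp [[-0.0, -0.0, 1.4], [-0.0, -0.0, 1.4]] turn [-0.0, -0.0, -0.001]
```

Request:
move_arm(
  jaw=[4.5,4.5,4.5,4.5,4.5,4.5,4.5,0.5,0.5,0.5,0.5,0.5],
  dp=[
    [-0.03,-0.04,4.0],
    [-0.03,-0.05,4.0],
    [-0.02,-0.04,4.0],
    [0,0,1.4],
    [0,0,1.4],
    [0,0,0],
    [0,0,0],
    [0,0,0],
    [0,0,0],
    [0,0,0],
    [0,0,0],
    [0,0,0],
  ],
  turn=[
    [0,0,0],
    [0,0,0],
    [0,0,0],
    [0,0,0],
    [0,0,0],
    [0,0,0],
    [0,0,0],
    [0,0,0],
    [0,0,0],
    [0,0,0],
    [0,0,0],
    [0,0,0],
  ],
  force=40,
)

```text
time_s: 3.58
position: [0.4564, -0.2656, 0.0034]
tool_rot: [[0.688, 0.726, 0.002], [0.726, -0.688, -0.001], [0.0, 0.002, -1.0]]
ft_force: [-0.3, 1.8, 5.9]
grip_width: 0.014
gripper_force: 39.0
```

```bash
python3 -c "
from h import *
_,T=pose()
T=plan([.4564,-.2656,.16],-43.4,T=T); plan([.46,.305,.20],-90,T=T)"
```

```text
4 rows dp [[-0.0, 0.01, -3.91], [-0.0, 0.01, -3.92], [-0.0, -0.0, -3.91], [-0.0, -0.0, -3.92]] turn [0.001, -0.0, -0.0]
15 rows dp [[2.78, -2.6, -0.26], [2.63, -2.75, -0.26], [2.48, -2.88, -0.26], [2.32, -3.02, -0.27], [2.16, -3.13, -0.26], [1.98, -3.25, -0.26], [1.81, -3.35, -0.26], [1.62, -3.44, -0.26], [1.43, -3.52, -0.26], [1.24, -3.6, -0.26], [1.05, -3.66, -0.27], [0.84, -3.71, -0.26], [0.65, -3.75, -0.26], [0.44, -3.78, -0.26], [0.24, -3.79, -0.26]] turn [-0.0, 0.0, 0.054]
```

Request:
move_arm(
  jaw=[0.5,0.5,0.5,0.5,0.5,0.5,0.5,0.5,0.5,0.5,0.5,0.5],
  dp=[
    [0,0,-3.91],
    [0,0,-3.91],
    [0,0,-3.91],
    [0,0,-3.91],
    [2.78,-2.6,-0.26],
    [2.63,-2.75,-0.26],
    [2.48,-2.88,-0.26],
    [2.32,-3.02,-0.27],
    [2.16,-3.13,-0.26],
    [1.98,-3.25,-0.26],
    [1.81,-3.35,-0.26],
    [1.62,-3.44,-0.26],
  ],
  turn=[
    [0,0,0],
    [0,0,0],
    [0,0,0],
    [0,0,0],
    [0,0,0.054],
    [0,0,0.054],
    [0,0,0.054],
    [0,0,0.054],
    [0,0,0.054],
    [0,0,0.054],
    [0,0,0.054],
    [0,0,0.054],
  ],
)

```text
time_s: 4.58
position: [0.4574, 0.0409, 0.1803]
tool_rot: [[0.93, 0.368, 0.001], [0.368, -0.93, -0.0], [0.001, 0.001, -1.0]]
ft_force: [0.2, 0.7, 0.2]
grip_width: 0.0142
gripper_force: 39.5
```

Request:
move_arm(
  jaw=[0.5,0.5,0.5,0.5,0.5,0.5,0.5,0.5,0.5],
  dp=[
    [1.43,-3.52,-0.26],
    [1.24,-3.6,-0.26],
    [1.05,-3.66,-0.27],
    [0.84,-3.71,-0.26],
    [0.65,-3.75,-0.26],
    [0.44,-3.78,-0.26],
    [0.24,-3.79,-0.26],
    [0,0,0],
    [0,0,0],
  ],
  turn=[
    [0,0,0.054],
    [0,0,0.054],
    [0,0,0.054],
    [0,0,0.054],
    [0,0,0.054],
    [0,0,0.054],
    [0,0,0.054],
    [0,0,0],
    [0,0,0],
  ],
)

```text
time_s: 5.33
position: [0.459, 0.3067, 0.198]
tool_rot: [[1.0, 0.005, 0.001], [0.005, -1.0, 0.0], [0.001, -0.0, -1.0]]
ft_force: [0.7, 0.1, 0.7]
grip_width: 0.0138
gripper_force: 39.5
```

Run:
```python
from h import *
np.set_printoptions(precision=4,suppress=True)
s,T=pose(); im,d=cams.get_image("wrist"); save(im,"pics/w2.png"); np.save("/tmp/w2.npy",d); np.save("/tmp/T2.npy",T)
for q in ["marker_in","probe_in","drawer"]:
  for r in cams.outline_of("wrist",q)[:3]:
    ys,xs=np.nonzero(r["mask"]); dd=d[ys,xs]; ok=dd>0; P=pts("wrist",np.c_[xs,ys][ok],dd[ok],T)
    rect=cv2.minAreaRect((P[:,:2]*1000).astype(np.float32))
    print(q,r["p"],len(xs),np.median(P,0),rect,np.percentile(P[:,2],[2,98]))
for q,z in [("unit_front",0),("face",.045),("bay_left",.017),("bay_right",.017)]:
    for r in cams.mark_of("wrist",q)[:1]:
        uv=np.array(r["location"])*[640,480]; print(q,r["p"],uv,onplane("wrist",[uv],z,T))
```

```text
marker_in 0.64 3326 [0.5648 0.3377 0.0304] ((558.0745239257812, 337.9339599609375), (134.4290313720703, 16.09044075012207), 1.865790843963623) [0.0252 0.0329]
probe_in 0.9 2610 [0.5222 0.2466 0.0309] ((553.8274536132812, 243.98324584960938), (150.82949829101562, 25.61210823059082), 1.5419800281524658) [0.016  0.0334]
drawer 0.86 35674 [0.5462 0.2844 0.0168] ((526.85888671875, 289.9691467285156), (206.37640380859375, 150.67034912109375), 1.0750598907470703) [0.0148 0.0781]
unit_front 0.86 [336.384   9.312] [[0.6267 0.2934 0.    ]]
face 0.93 [337.92  231.216] [[0.453  0.2905 0.045 ]]
bay_right 0.87 [376.  90.] [[0.5655 0.2604 0.017 ]]
```

View pics/w2.png

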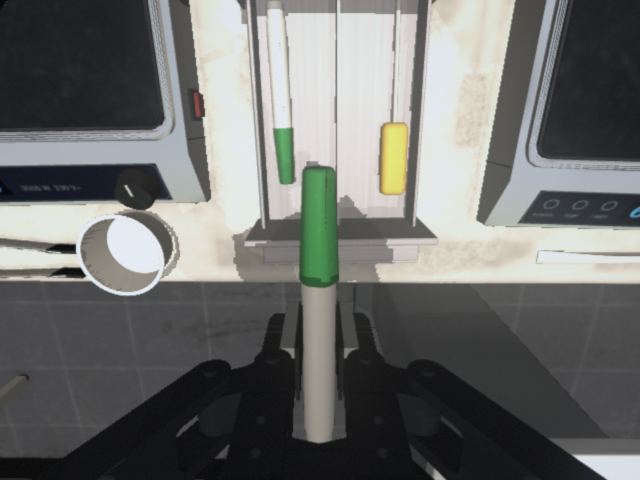

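```bash
python3 -c "
from h import *
_,T=pose()
T=plan([.542,.311,.12],-88.8,T=T); plan([.542,.311,.0415],-88.8,2.6,T=T)"
```

```text
3 rows dp [[2.74, -0.21, 2.59], [2.74, -0.2, 2.59], [2.74, -0.17, 2.59]] turn [0.0, -0.0, -0.007]
4 rows dp [[0.0, -0.0, 1.96], [0.0, -0.0, 1.97], [0.0, -0.0, 1.96], [0.0, -0.0, 1.96]] turn [0.0, -0.0, 0.0]
```

Request:
move_arm(
  jaw=[0.5,0.5,0.5,0.5,0.5,0.5,0.5,0.5,0.5,0.5],
  dp=[
    [2.74,-0.2,2.59],
    [2.74,-0.2,2.59],
    [2.74,-0.17,2.59],
    [0,0,0],
    [0,0,1.96],
    [0,0,1.96],
    [0,0,1.96],
    [0,0,1.96],
    [0,0,0],
    [0,0,0],
  ],
  turn=[
    [0,0,-0.007],
    [0,0,-0.007],
    [0,0,-0.007],
    [0,0,0],
    [0,0,0],
    [0,0,0],
    [0,0,0],
    [0,0,0],
    [0,0,0],
    [0,0,0],
  ],
)

```text
time_s: 6.57
position: [0.5415, 0.3114, 0.0417]
tool_rot: [[1.0, 0.022, -0.001], [0.022, -1.0, -0.0], [-0.001, 0.0, -1.0]]
ft_force: [0.9, 0.5, 0.5]
grip_width: 0.0141
gripper_force: 39.5
```

Request:
move_arm(
  jaw=[2.4,2.4,2.4,2.4,2.4,2.4,2.4,2.4,2.4,2.4],
  dp=[
    [0,0,0],
    [0,0,0],
    [0,0,0],
    [0,0,0],
    [0,0,-2],
    [0,0,-4],
    [0,0,-4],
    [-4,0,-3],
    [-4,0,0],
    [-3,0,0],
  ],
  turn=[
    [0,0,0],
    [0,0,0],
    [0,0,0],
    [0,0,0],
    [0,0,0],
    [0,0,0],
    [0,0,0],
    [0,0,0],
    [0,0,0],
    [0,0,0],
  ],
)

```text
time_s: 7.4
position: [0.4367, 0.3093, 0.1684]
tool_rot: [[1.0, 0.023, 0.003], [0.023, -1.0, 0.001], [0.003, -0.001, -1.0]]
ft_force: [0.5, 1.0, 0.0]
grip_width: 0.0239
gripper_force: 0.0
```

Run:
```python
from h import *
np.set_printoptions(precision=4,suppress=True)
s,T=pose(); im,d=cams.get_image("wrist"); save(im,"pics/w3.png"); print(T[:3,3])
for q in ["marker_out","drawer"]:
  for r in cams.outline_of("wrist",q)[:3]:
    ys,xs=np.nonzero(r["mask"]); dd=d[ys,xs]; ok=dd>0; P=pts("wrist",np.c_[xs,ys][ok],dd[ok],T)
    rect=cv2.minAreaRect((P[:,:2]*1000).astype(np.float32))
    print(q,r["p"],len(xs),np.median(P,0),rect,np.percentile(P[:,2],[2,98]))
```

```text
[0.4367 0.3093 0.1684]
marker_out 0.82 3732 [0.5435 0.3119 0.0306] ((537.3292846679688, 311.40423583984375), (123.69467163085938, 16.3598690032959), 2.7463133335113525) [0.0219 0.0329]
marker_out 0.61 37950 [0.5098 0.2845 0.0171] ((517.9661865234375, 274.4276428222656), (179.80142211914062, 166.2732391357422), 89.86158752441406) [0.0149 0.0784]
drawer 0.88 37883 [0.5097 0.2845 0.0171] ((503.71893310546875, 292.35772705078125), (192.435302734375, 176.21292114257812), 1.2275384664535522) [0.0149 0.0784]
```

View pics/w3.png

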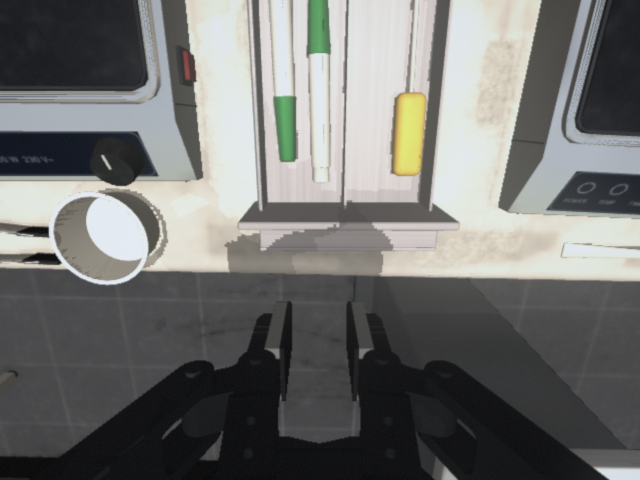

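```bash
python3 -c "
from h import *
_,T=pose()
T=plan([.392,.2895,.15],-88.9,T=T); plan([.392,.2895,.053],-88.9,3.5,T=T)"
```

```text
2 rows dp [[-2.27, 0.95, 0.88], [-2.26, 0.95, 0.88]] turn [-0.0, -0.0, 0.003]
3 rows dp [[-0.0, 0.0, 3.23], [-0.01, 0.0, 3.24], [-0.0, 0.01, 3.23]] turn [-0.0, -0.0, -0.0]
```

Request:
move_arm(
  jaw=[0,0,0,0,0,0,0,0,0,0,0,0],
  dp=[
    [-2.27,0.95,0.88],
    [-2.26,0.95,0.88],
    [0,0,0],
    [0,0,3.23],
    [0,0,3.23],
    [0,0,3.23],
    [0,0,0],
    [0.9,0,0],
    [0.9,0,0],
    [0.9,0,0],
    [0.9,0,0],
    [0.9,0,0],
  ],
  turn=[
    [0,0,0.003],
    [0,0,0.003],
    [0,0,0],
    [0,0,0],
    [0,0,0],
    [0,0,0],
    [0,0,0],
    [0,0,0],
    [0,0,0],
    [0,0,0],
    [0,0,0],
    [0,0,0],
  ],
)

```text
time_s: 8.55
position: [0.44, 0.2904, 0.0532]
tool_rot: [[1.0, 0.017, 0.002], [0.017, -1.0, 0.001], [0.002, -0.001, -1.0]]
ft_force: [-3.1, 1.3, 0.9]
grip_width: -0.0002
gripper_force: 1.1
```

Request:
move_arm(
  jaw=[0,0,0,0,0,0,0,0,0,0,0,0],
  dp=[
    [1.1,0,0],
    [1.1,0,0],
    [1.1,0,0],
    [1.1,0,0],
    [1.1,0,0],
    [1.1,0,0],
    [1.1,0,0],
    [1.1,0,0],
    [1.1,0,0],
    [1.0,0,0],
    [0.8,0,0],
    [0.5,0,0],
  ],
  turn=[
    [0,0,0],
    [0,0,0],
    [0,0,0],
    [0,0,0],
    [0,0,0],
    [0,0,0],
    [0,0,0],
    [0,0,0],
    [0,0,0],
    [0,0,0],
    [0,0,0],
    [0,0,0],
  ],
)

```text
time_s: 9.55
position: [0.5618, 0.2921, 0.0524]
tool_rot: [[1.0, 0.017, 0.001], [0.017, -1.0, 0.0], [0.001, -0.0, -1.0]]
ft_force: [-2.6, 0.7, 1.0]
grip_width: 0.0
gripper_force: 0.8
```

Request:
move_arm(
  jaw=[0,0,0,0,0,0],
  dp=[
    [0.5,0,0],
    [0.5,0,0],
    [0.5,0,0],
    [0.5,0,0],
    [0.4,0,0],
    [0,0,0],
  ],
  turn=[
    [0,0,0],
    [0,0,0],
    [0,0,0],
    [0,0,0],
    [0,0,0],
    [0,0,0],
  ],
)

```text
time_s: 10.05
position: [0.5845, 0.2926, 0.052]
tool_rot: [[1.0, 0.017, -0.002], [0.017, -1.0, -0.0], [-0.002, 0.0, -1.0]]
ft_force: [-3.9, -0.1, 3.5]
grip_width: 0.0003
gripper_force: 1.9
```

Request:
move_arm(
  jaw=[0,0,0,0,0],
  dp=[
    [0.3,0,0],
    [0.3,0,0],
    [0.3,0,0],
    [0,0,0],
    [0,0,0],
  ],
  turn=[
    [0,0,0],
    [0,0,0],
    [0,0,0],
    [0,0,0],
    [0,0,0],
  ],
)

```text
time_s: 10.47
position: [0.594, 0.2927, 0.0519]
tool_rot: [[1.0, 0.017, 0.001], [0.017, -1.0, 0.0], [0.001, -0.0, -1.0]]
ft_force: [0.1, -0.2, 0.1]
grip_width: -0.0001
gripper_force: 0.0
```

Request:
move_arm(
  jaw=[0,0,0,0],
  dp=[
    [0.2,0,0],
    [0.2,0,0],
    [0,0,0],
    [0,0,0],
  ],
  turn=[
    [0,0,0],
    [0,0,0],
    [0,0,0],
    [0,0,0],
  ],
)

```text
time_s: 10.8
position: [0.5952, 0.2928, 0.0519]
tool_rot: [[1.0, 0.017, -0.006], [0.017, -1.0, -0.001], [-0.006, 0.001, -1.0]]
ft_force: [-11.5, -0.4, 6.4]
grip_width: -0.0
gripper_force: 5.8
```

Request:
move_arm(
  jaw=[0,0,0,0],
  dp=[
    [0.2,0,0],
    [0.2,0,0],
    [0,0,0],
    [0,0,0],
  ],
  turn=[
    [0,0,0],
    [0,0,0],
    [0,0,0],
    [0,0,0],
  ],
)

```text
time_s: 11.13
position: [0.5952, 0.2927, 0.0519]
tool_rot: [[1.0, 0.018, -0.015], [0.018, -1.0, -0.003], [-0.015, 0.003, -1.0]]
ft_force: [-30.9, -4.7, 16.4]
grip_width: 0.0001
gripper_force: 15.2
```

Hard stop, and it doesn't move: the drawer is home. I'll back off and check.

Request:
move_arm(
  jaw=[0,0,0,0,0,0,0,0,0,0,0,0],
  dp=[
    [-0.8,0,0],
    [-2,0,0],
    [-4,0,0],
    [-4,0,0],
    [-2,0,-3],
    [0,0,-4],
    [0,0,-4],
    [0,0,-4],
    [0,0,0],
    [0,0,0],
    [0,0,0],
    [0,0,0],
  ],
  turn=[
    [0,0,0],
    [0,0,0],
    [0,0,0],
    [0,0,0],
    [0,0,0],
    [0,0,0],
    [0,0,0],
    [0,0,0],
    [0,0,0],
    [0,0,0],
    [0,0,0],
    [0,0,0],
  ],
)

```text
time_s: 12.13
position: [0.4731, 0.2905, 0.2006]
tool_rot: [[1.0, 0.017, -0.002], [0.017, -1.0, -0.001], [-0.002, 0.001, -1.0]]
ft_force: [-0.5, 0.7, -1.1]
grip_width: 0.0001
gripper_force: 0.0
```

Run:
```python
from h import *
np.set_printoptions(precision=4,suppress=True)
s,T=pose(); im,d=cams.get_image("wrist"); save(im,"pics/w4.png"); print(T[:3,3],s["ft_force"])
for q,z in [("unit_front",0),("face",.045)]:
    for r in cams.mark_of("wrist",q)[:1]:
        uv=np.array(r["location"])*[640,480]; print(q,r["p"],uv,onplane("wrist",[uv],z,T))
```

```text
[0.4731 0.2905 0.2006] [-0.4659  0.7413 -1.0577]
face 0.74 [316.672  22.416] [[0.6215 0.2944 0.045 ]]
```

View pics/w4.png

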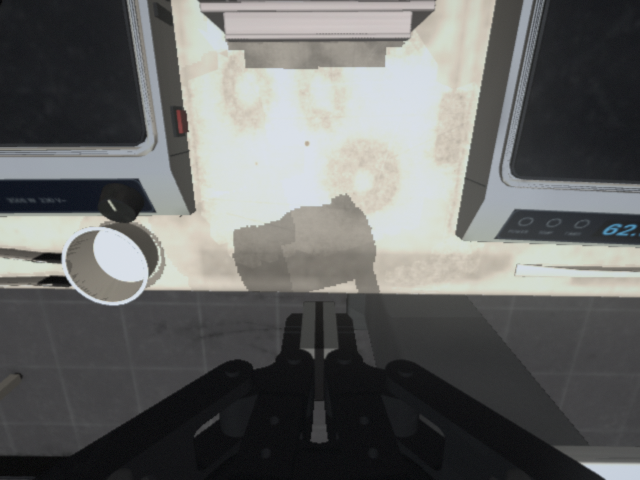

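The drawer front is against the carcass (rows 0–40, face x ≈ 0.6215 against the unit front at 0.627, which fits its 6 mm panel), and the ramekin and spoon show no sign of having moved.

```bash
python3 -c "
from rig import ticket
print(ticket.close_job())"
```

```text
the job is handed in; nothing more can be done
None
```

The stray marker is in the left compartment beside the other marker, the drawer is pushed home into its catch, and the job was handed in at about 12 s with the other worktop things left alone.

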